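# Turn the pantry caddy so that it nests in its tub

### The job

The caddy is perched on top of its tub because it is the wrong way round. Lift it clear by its handle, turn it half a turn and lower it gently into the tub, feeling for the notches of the rim frame with a light touch, never pressing or dropping it hard (more than 35 N is too hard), until it is nested fully home on the tub's floor. Let go of it and leave the other things where they stand.

Things in the scene. Friction and masses are not known exactly. Their poses are not given: they have to be found in the camera images.
- tub: White open tub, fixed fast to the counter. Origin: centre of its underside; x along its length, y across, z up. Walls 212 x 112 mm, 45 mm high, 4 mm thick; inside, a firm false floor whose top lies somewhere from z = 10 to 22 mm (NOT measured). A grey rim frame lies on the walls. Caddy x and y along the tub's x and y: nests, on the floor. Half a turn from that: stacks, on the rim.
- tub_rim (a point): Point over the tub's centre, level with the rim frame's top (z = 60 mm). The frame (244 x 117 mm, 15 mm thick, opening 204 x 81 mm) is clamped up to 18 mm either way from here along the tub's x: how far is NOT measured, feel for it or look. In y it is centred. It does not yield to hand forces.
- tub_notch_side (a point): Point on the tub's +y side, 45 mm along y from tub_rim. The frame's long sides have square notches, 17.5 mm wide (x), 9 mm deep (y), open above and below, with no lead-in: two in this +y side 54 mm either way from the frame's own middle, two in the -y side 16 mm either way.
- caddy_mid (a point): White loose caddy, 0.25 to 0.45 kg: centre of its open box (124 x 76 mm, 60 mm high), 30 mm above its underside; x along its length, y across, z up. Stacked (at the start) it is 75 mm above the counter, nested fully home (on the false floor) 40 to 52 mm. Nested, it has 1.75 mm play each way along x and 2.5 mm along y in the notches.
- caddy_wide_side (a point): Point on the caddy's +y side, 47 mm along y from caddy_mid. Upright ribs on the long walls, 14 mm wide (x), 9 mm proud, from 15 to 60 mm above the underside: two on this +y wall, 54 mm either way from the middle, two on the -y wall, 16 mm either way. At the start this side is over the tub's -y side, all rib feet on the rim.
- caddy_grip (a point): Centre of the caddy's wooden handle, 58 mm above caddy_mid: a flat-sided block across the middle, 14 mm thick along the caddy's x, 60 mm long along y, 34 mm high. Grasp it from above, fingers closing along the caddy's x; its underside is 11 mm above the box's rim.
- bowl: Bystander: low white bowl, 90 mm across, 40 mm high, near the tub's +y long side. Origin: centre of its underside.
- tin: Bystander: low round steel tin, 52 mm across, 45 mm high, near the tub's -y long side. Origin: centre of its underside.
- mug: Bystander: blue mug, 80 mm across, 85 mm high. Origin: centre of its underside.
- goblet: Bystander: stemmed glass, 64 mm across, 130 mm high. Origin: centre of its underside.
- jar: Bystander: glass jar with steel cap, 76 mm across, 110 mm high. Origin: centre of its underside.
- canister: Bystander: brass-coloured canister, 80 mm across, 120 mm high. Origin: centre of its underside.
- saucer: Bystander: blue plate, 130 mm across, 16 mm high. Origin: centre of its underside.
Things that resemble listed ones, but are neither listed nor needed, are in the scene too. What is shaped like the part that bears caddy_mid but purple is not meant.

How it is judged:
By the outcome, as a careful person would: the job done as asked, in the order asked, and still so for the second after the job is handed in, with the robot touching nothing.
It also fails if it takes over 58 s, if anything falls off the work surface, if the arm or the gripper's body presses on something with over 40 N, if the wrist force passes 120 N, or if a joint passes its speed limit or range.

### The arm

A 7-joint arm with a two-finger parallel gripper is mounted at the origin on the work surface. World frame = base frame: x ahead of the robot, y to its left, z up, the work surface at z = 0. Lengths are in m, angles in rad, forces in N, time in s.
With the tool pointing down it reaches from about 0.425 to 0.925 m from the base axis. Payload 6.8 kg.
Tool frame: the origin (TCP) lies at the very end of the fingers, on their centre line; the grasp point (between the pads) lies 19 mm behind it; z points along the fingers, y is the line along which they close (so a half turn about z gives the same grasp; the last joint's range is limited). The gripper opens to 85 mm and grips with 20 to 120 N. Pads are 22 mm wide; open, the fingers measure 114 mm over their backs; the gripper's body (76 mm by 85 mm) begins 54 mm behind the grasp point. The pads swing forward as they close: fully open they stand 13 mm farther back than shut.
Start: joints at [1.045, 0.477, 0.022, 1.555, -0.011, 1.109, -0.083], TCP at [0.274, -0.617, 0.231] pointing down, gripper open.
Joint ranges: [-2.96, 2.96], [-0.34, 2.1], [-1.41, 1.46], [0.24, 2.44], [-1.37, 4.51], [0.17, 1.92], [-2.96, 2.96]. Speed limits (rad/s): [2.39, 2.39, 3.14, 3.14, 3.14, 3.14, 3.14].

### API

Orientations are given as a unit quaternion [w, x, y, z].
In Python, from station import get_obs, read_camera, hand_in gives the robot as it stands.
- The arm moves only by the tool arm_command, never from a script. Its argument "commands" is one flat list of numbers, 7 for each row, row after row: the shift along the tool's x, y, z in m, then the turn, a rotation vector about the tool's x, y, z in degrees, then the opening, from 0 (shut) to 1 (fully open). In form: [tx, ty, tz, rx, ry, rz, fingers, tx, ty, tz, rx, ry, rz, fingers, ...]. A call has 1 to 8 rows; each row is the pose to reach, as a shift and turn from the pose commanded when the call began, along the tool's axes at that moment; what a row does not reach only later rows make up. A row lasts 1/10 s, in which the tool goes at most 50 mm and 8.59 degrees, less where a joint would pass 70% of its speed; a pose out of reach is approached as far as the arm can. A call with a gripper value outside its range is refused whole. The fingers move at their own pace and stop on an object; "force" is the grip in N (left out, the last holds). Time passes only in rows, so rows that repeat a pose let the fingers close. It gives the time, the measured TCP pose, the force, the opening and the grip force at its end, in the units of the state.
- get_obs(): the state, without advancing time (a new reading comes with each control period).
- read_camera(name): name is "scene" or "top" or "wrist"; returns a dict with "img" (384x512x3 uint8, red, green, blue), "camera_matrix" (3x3 intrinsics, pixels), "pose" (4x4, takes a point from camera to world coordinates). Camera axes: x right, y down, z forward; pixel columns grow to the right and rows downward; lengths in m; the calibration is good to about 2 mm. A picture is of the moment at which its call begins. There is no depth.
- hand_in(): hands the job in; it is judged then, once.
The state is a dict: "t": time; "q": joint angles; "joint_vel": joint speeds; "joint_torque": joint torques, N m; "eef_pos": TCP position; "tool_rot": TCP orientation; "contact_force": force on the tool from outside, world axes, zero at the start; "torque": the same for the moment, N m; "gripper_width": opening from 0.0 (shut) to 1.0 (fully open); "grasp_force": force on a finger pad.
Only numpy, scipy, OpenCV 4.12 (cv2) and the standard library are available. Lean on these libraries where they do the work, as an engineer would, in place of code of your own. Each camera call takes 0.05 s, during which the arm holds its last target. There are 200 camera calls.

## Working session

There is one attempt and no reset: what is moved stays moved. The work goes in short steps, Python scripts to look and compute and a tool call to move; the robot and the scene stay as the last step left them, time stands still between calls to the robot, and variables do not carry over. Pictures are saved under pics/ and viewed, at most 10 in all, crops included, and the job is handed in when it is done.

Besides the shell and the picture viewer there is one more tool, called after "Request:" as name(argument=value, ...), one argument or row to a line, values as JSON. arm_command: Moves the arm, as the interface text tells. Its arguments: {"type":"object","properties":{"commands":{"type":"array","items":{"type":"number"}},"force":{"type":"number"}},"required":["commands"]}

```bash
mkdir -p pics; cat > h.py <<'E'
import numpy as np, cv2
from station import get_obs, read_camera, hand_in
def snap(n,f):
    c=read_camera(n); cv2.imwrite('pics/'+f+'.png',c['img'][:,:,::-1]); np.savez(f+'.npz',K=c['camera_matrix'],P=c['pose']); return c
def px(f,u,v,z):
    d=np.load(f+'.npz'); r=d['P'][:3,:3]@np.linalg.solve(d['K'],[u,v,1.]); o=d['P'][:3,3]
    return o+r*(z-o[2])/r[2]
def proj(f,p):
    d=np.load(f+'.npz'); c=d['P'][:3,:3].T@(np.array(p)-d['P'][:3,3]); q=d['K']@c; return q[:2]/q[2]
E
python3 - <<'E'
from h import *
a=snap('top','top0');b=snap('scene','sc0')
cv2.imwrite('pics/top0b.png',cv2.resize(a['img'][:,:,::-1],(800,600),interpolation=cv2.INTER_CUBIC))
cv2.imwrite('pics/sc0b.png',cv2.resize(b['img'][:,:,::-1],(800,600),interpolation=cv2.INTER_CUBIC))
o=get_obs();print(o['eef_pos'],o['tool_rot'],o['t'],o['contact_force'],a['pose'][:3,3],b['pose'][:3,3])
E
```

```text
[ 0.27367673 -0.61644243  0.23042769] [-7.93890020e-04  9.78255920e-01  2.07399807e-01 -2.09971269e-04] 0.1 [-0.31374829 -0.42771335 -0.5943139 ] [ 0.30817372 -0.01359208  1.44260753] [1.21157653 0.785479   1.2288011 ]
```

View pics/top0b.png

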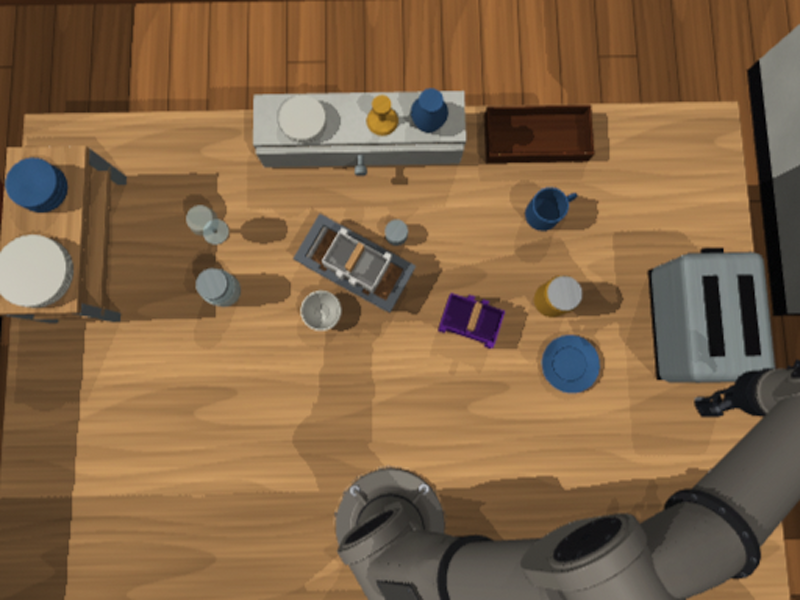

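View pics/sc0b.png

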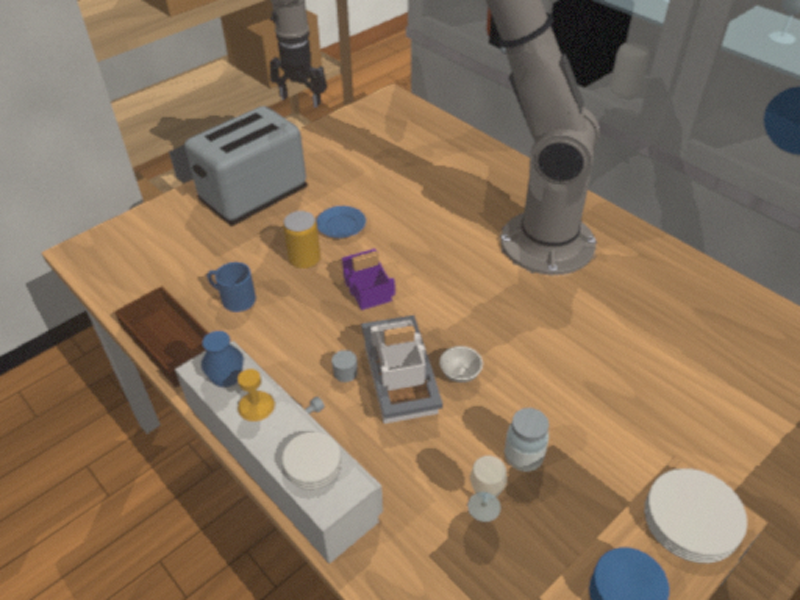

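The top view shows two candidates: a white caddy on the grey rim frame at (356,262), and a purple one at (472,320). The white one on the tub is meant; the purple one is the excluded lookalike. The bowl is at (321,310) on the +y side and the tin at (396,231) on the -y side. I'll confirm this in one enlarged crop.

```bash
python3 - <<'E'
from h import *
a=cv2.imread('pics/top0.png')
cv2.imwrite('pics/crop1.png',cv2.resize(a[130:205,180:280],(800,600),interpolation=cv2.INTER_CUBIC))
for u,v,z in [(356,256,.13),(321,310,.04),(396,231,.045),(390,515,0)]: print(px('top0',u*.64,v*.64,z))
E
```

```text
[0.56501282 0.0584111  0.13      ]
[0.46305437 0.1416441  0.04      ]
[ 0.6368568  -0.02691698  0.045     ]
[ 0.01897815 -0.00203532  0.        ]
```

View pics/crop1.png

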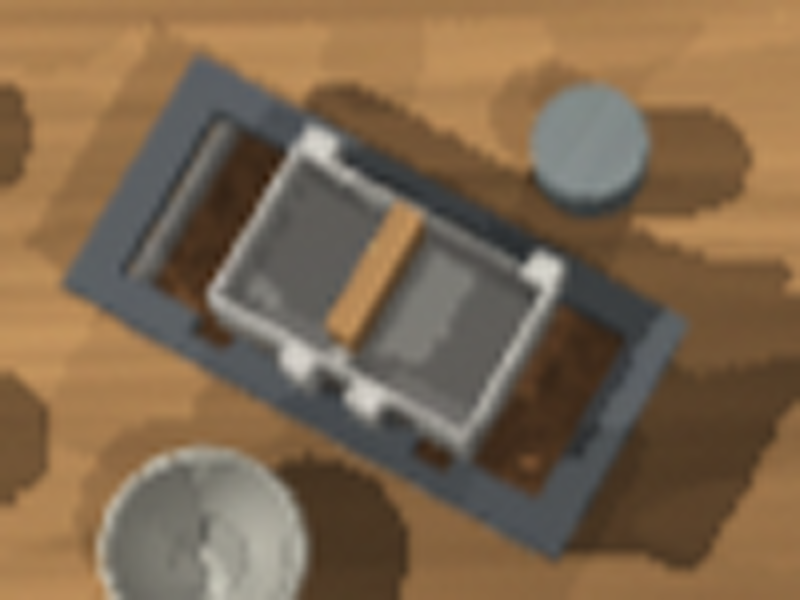

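```bash
python3 - <<'E'
from h import *
f=lambda c,z:px('top0',180+(c[0]+.5)/8-.5,130+(c[1]+.5)/8-.5,z)
R=np.array([f(c,.06) for c in [(200,55),(685,320),(555,557),(65,285)]])
print('frame',R.mean(0),[np.linalg.norm(R[i]-R[(i+1)%4]) for i in range(4)])
for i in range(4):
    d=R[(i+1)%4]-R[i]; print(np.degrees(np.arctan2(d[1],d[0])))
N=[f(c,.06) for c in [(213,332),(433,452)]]; print('notch',N,np.linalg.norm(N[0]-N[1]))
H=np.array([f(c,.15) for c in [(400,203),(425,213),(352,348),(328,330)]]);print('handle',H.mean(0),H[2:].mean(0)-H[:2].mean(0))
d=H[2:].mean(0)-H[:2].mean(0);print(np.degrees(np.arctan2(d[1],d[0])))
C=np.array([f(c,.105) for c in [(303,150),(555,285),(465,447),(213,290)]]);print('box top',C.mean(0),[np.linalg.norm(C[i]-C[(i+1)%4]) for i in range(4)])
for i in range(4):
    d=C[(i+1)%4]-C[i]; print(np.degrees(np.arctan2(d[1],d[0])))
o=get_obs();from scipy.spatial.transform import Rotation as Q
w=o['tool_rot'];print(Q.from_quat(np.r_[w[1:],w[0]]).as_matrix().round(3),o['q'])
E
```

```text
frame [0.56631406 0.06711696 0.06      ] [np.float64(0.24003493993480116), np.float64(0.11622870722820239), np.float64(0.24080700419474538), np.float64(0.11598498608791892)]
-120.16970635954117
150.3244290427299
59.77327846482136
-30.05587418371511
notch [array([0.55492079, 0.13665174, 0.06      ]), array([0.5012721 , 0.04313512, 0.06      ])] 0.10781252311239554
handle [0.56155    0.06126822 0.15      ] [-0.05297738  0.02962635  0.        ]
150.78492398856173
box top [0.56220209 0.06088648 0.105     ] [np.float64(0.11992301280278289), np.float64(0.0773681668133431), np.float64(0.12382765105037304), np.float64(0.06984989435978345)]
-119.65379677751783
150.31945516802193
56.81970280566309
-32.69537888274612
[[ 0.914  0.406 -0.001]
 [ 0.406 -0.914  0.001]
 [-0.    -0.002 -1.   ]] [ 1.04488592  0.47770809  0.02232969  1.55635555 -0.01153547  1.10929857
 -0.08309352]
```

Confirmed: the white caddy's two wide ribs at (318,143) and (543,268) are on the tin side. The frame's +y notches at (213,332) and (433,452) are on the bowl side. So tub x points at 60° yaw, the frame middle is about (0.566, 0.067), and the caddy sits about 7 mm off it. Sizes agree with those given.

Request:
arm_command(
  commands=[0, 0, -0.05, 0, 0, 0, 1, 0, 0, -0.1, 0, 0, 0, 1, 0.54, -0.503, -0.1, 0, 0, -126, 1, 0.54, -0.503, -0.1, 0, 0, -126, 1, 0.54, -0.503, -0.1, 0, 0, -126, 1, 0.54, -0.503, -0.1, 0, 0, -126, 1, 0.54, -0.503, -0.1, 0, 0, -126, 1, 0.54, -0.503, -0.1, 0, 0, -126, 1],
  force=50,
)

```text
t: 0.9
eef_pos: [0.3918, -0.3389, 0.3311]
tool_rot: [-0.0, 0.789, 0.615, -0.0]
contact_force: [0.2, -0.2, 0.1]
gripper_width: 0.997
grasp_force: 0.0
```

```bash
cat >> h.py <<'E'
from scipy.spatial.transform import Rotation as Q
def go(x,y,z,yaw,axis_y=True):
    "shift in tool axes to world xyz with tool y at yaw deg"
    o=get_obs();w=o['tool_rot'];R=Q.from_quat(np.r_[w[1:],w[0]]).as_matrix()
    a=np.radians(yaw);Y=np.array([np.cos(a),np.sin(a),0]);Z=np.array([0,0,-1.]);T=np.c_[np.cross(Y,Z),Y,Z]
    print('t',o['t'],'pos',np.round(o['eef_pos'],4),'yawY',np.degrees(np.arctan2(R[1,1],R[0,1])).round(2),'F',np.round(o['contact_force'],1),'M',np.round(o['torque'],2),'q',np.round(o['q'],2),'w',o['gripper_width'],'g',o['grasp_force'])
    print('shift',np.round(R.T@(np.array([x,y,z])-o['eef_pos']),4),'turn',np.round(Q.from_matrix(R.T@T).as_rotvec(degrees=True),2))
E
python3 -c "
from h import *
go(.562,.061,.25,60)"
```

```text
t 0.9 pos [ 0.3918 -0.3389  0.3311] yawY -14.15 F [ 0.2 -0.2  0.1] M [ 0.   -0.04  0.08] q [ 0.82  0.15 -0.26  1.78  0.04  1.22  0.31] w 0.9968020470989513 g 0.0
shift [0.4294 0.0674 0.081 ] turn [-2.000e-02 -1.000e-02 -7.415e+01]
```

Request:
arm_command(
  commands=[0.429, 0.067, 0.05, 0, 0, -74.2, 1, 0.429, 0.067, 0.05, 0, 0, -74.2, 1, 0.429, 0.067, 0.05, 0, 0, -74.2, 1, 0.429, 0.067, 0.05, 0, 0, -74.2, 1, 0.429, 0.067, 0.05, 0, 0, -74.2, 1, 0.429, 0.067, 0.05, 0, 0, -74.2, 1, 0.429, 0.067, 0.05, 0, 0, -74.2, 1, 0.429, 0.067, 0.05, 0, 0, -74.2, 1],
)

```text
t: 1.7
eef_pos: [0.5495, 0.0254, 0.2852]
tool_rot: [0.0, 0.304, 0.953, -0.0]
contact_force: [1.3, -0.4, 0.4]
gripper_width: 1.0
grasp_force: 0.0
```

Request:
arm_command(
  commands=[0, 0, 0, 0, 0, -8, 1, 0, 0, 0, 0, 0, -8, 1],
)

```text
t: 1.9
eef_pos: [0.549, 0.0254, 0.2848]
tool_rot: [-0.001, 0.238, 0.971, 0.0]
contact_force: [0.3, -0.3, -0.1]
gripper_width: 1.0
grasp_force: 0.0
```

```bash
python3 -c "
from h import *
go(.562,.061,.114,60)
a=snap('wrist','w1')
cv2.imwrite('pics/w1b.png',cv2.resize(a['img'][:,:,::-1],(800,600),interpolation=cv2.INTER_CUBIC))
print(a['pose'].round(3))
"
```

```text
t 1.9 pos [0.549  0.0254 0.2848] yawY 62.51 F [ 0.3 -0.3 -0.1] M [-0.06 -0.05  0.05] q [ 0.39  0.29 -0.67  1.76  0.2   1.16  0.75] w 0.9999049126750988 g 0.0
shift [0.0047 0.0376 0.1708] turn [-0.   -0.09  2.51]
[[ 0.461  0.844  0.274  0.478]
 [ 0.888 -0.438 -0.144  0.063]
 [-0.001  0.31  -0.951  0.429]
 [ 0.     0.     0.     1.   ]]
```

View pics/w1b.png

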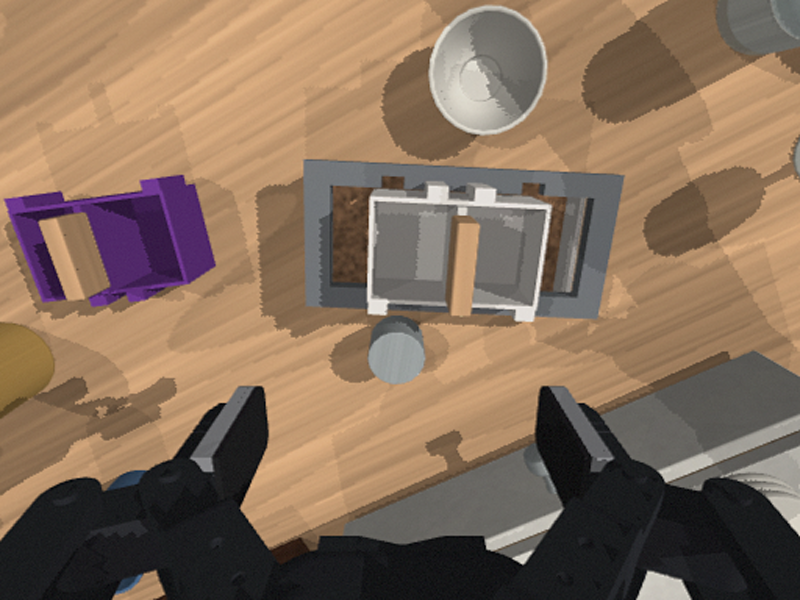

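The wrist view shows the frame corners at (305,160), (622,176), (600,318) and (306,305), the handle top at (454–478,217) to (448–473,315), and the notches at (394,180) and (533,186). I'll measure these as a second reading.

```bash
python3 - <<'E'
from h import *
f=lambda c,z:px('w1',(c[0]+.5)*.64-.5,(c[1]+.5)*.64-.5,z)
R=np.array([f(c,.06) for c in [(305,160),(622,176),(600,318),(305,305)]])
print('frame',R.mean(0),[np.linalg.norm(R[i]-R[(i+1)%4]) for i in range(4)])
for i in range(4):
    d=R[(i+1)%4]-R[i]; print(np.degrees(np.arctan2(d[1],d[0])))
N=[f(c,.06) for c in [(393.5,177),(533,184)]]; print('notch',N,np.linalg.norm(N[0]-N[1]),sum(N)/2)
H=np.array([f(c,.15) for c in [(455,216),(479,217),(473,316),(448,315)]]);print('handle',H.mean(0),H[0]-H[1])
d=H[:2].mean(0)-H[2:].mean(0);print(np.linalg.norm(d),np.degrees(np.arctan2(d[1],d[0])))
C=np.array([f(c,.105) for c in [(370,196),(551,206),(539,309),(368,302)]]);print('box top',C.mean(0),[np.linalg.norm(C[i]-C[(i+1)%4]) for i in range(4)])
E
```

```text
frame [0.56486492 0.06896239 0.06      ] [np.float64(0.24132006872799153), np.float64(0.11552269516951472), np.float64(0.2470621133220478), np.float64(0.1160119886124872)]
59.7827620343668
-28.241370753730337
-120.0909284476635
148.91429907034595
notch [array([0.49568497, 0.04687059, 0.06      ]), array([0.54956688, 0.13936825, 0.06      ])] 0.10704707662005512 [0.52262593 0.09311942 0.06      ]
handle [0.55889207 0.06392859 0.15      ] [-0.00707768 -0.01235833  0.        ]
0.06241746603845823 151.2658596754746
box top [0.56153569 0.06381746 0.105     ] [np.float64(0.12361666061853151), np.float64(0.07455074426776172), np.float64(0.1251679589224579), np.float64(0.0759304443707057)]
```

Request:
arm_command(
  commands=[0.006, 0.0385, 0.04, 0, 0, 2.5, 1, 0.006, 0.0385, 0.08, 0, 0, 2.5, 1, 0.006, 0.0385, 0.12, 0, 0, 2.5, 1, 0.006, 0.0385, 0.15, 0, 0, 2.5, 1, 0.006, 0.0385, 0.168, 0, 0, 2.5, 1, 0.006, 0.0385, 0.168, 0, 0, 2.5, 1, 0.006, 0.0385, 0.168, 0, 0, 2.5, 0, 0.006, 0.0385, 0.168, 0, 0, 2.5, 0],
  force=50,
)

```text
t: 2.75
eef_pos: [0.5629, 0.0601, 0.1191]
tool_rot: [0.001, 0.262, 0.965, 0.0]
contact_force: [1.3, 0.3, -0.0]
gripper_width: 0.691
grasp_force: 0.0
```

Request:
arm_command(
  commands=[0, 0, 0, 0, 0, 0, 0, 0, 0, 0, 0, 0, 0, 0, 0, 0, 0, 0, 0, 0, 0, 0, 0, 0, 0, 0, 0, 0, 0, 0, 0, 0, 0, 0, 0],
)

```text
t: 3.25
eef_pos: [0.5623, 0.0608, 0.1181]
tool_rot: [0.001, 0.261, 0.965, 0.0]
contact_force: [0.4, 0.7, 4.3]
gripper_width: 0.152
grasp_force: 54.0
```

```bash
python3 -c "
from h import *
go(.561,.062,.18,60)
"
```

```text
t 3.25 pos [0.5623 0.0608 0.1181] yawY 59.76 F [0.4 0.7 4.3] M [-0.03  0.15 -0.01] q [ 0.25  0.5  -0.61  1.89  0.37  0.86  0.5 ] w 0.1522920137168282 g 53.95542562007904
shift [ 0.0017  0.0004 -0.0619] turn [ 0.04  0.05 -0.24]
```

Request:
arm_command(
  commands=[0, 0, -0.005, 0, 0, 0, 0, 0, 0, -0.02, 0, 0, 0, 0, 0, 0, -0.04, 0, 0, 0, 0, 0, 0, -0.06, 0, 0, 0, 0, 0, 0, -0.07, 0, 0, 0, 0, 0, 0, -0.07, 0, 0, 0, 0],
  force=80,
)

```text
t: 3.85
eef_pos: [0.5626, 0.0608, 0.1893]
tool_rot: [0.001, 0.261, 0.965, 0.0]
contact_force: [0.2, -0.6, -2.4]
gripper_width: 0.149
grasp_force: 78.8
```

```bash
python3 -c "
from h import *
go(.5656,.068,.19,60)
go(.5656,.068,.19,-119)
"
```

```text
t 3.85 pos [0.5626 0.0608 0.1893] yawY 59.75 F [ 0.2 -0.6 -2.4] M [ 0.01  0.01 -0.02] q [ 0.29  0.42 -0.65  1.83  0.3   0.99  0.56] w 0.14879038091291102 g 78.79099488258362
shift [ 0.0011  0.0077 -0.0007] turn [ 0.09  0.14 -0.25]
t 3.85 pos [0.5626 0.0608 0.1893] yawY 59.75 F [ 0.2 -0.6 -2.4] M [ 0.01  0.01 -0.02] q [ 0.29  0.42 -0.65  1.83  0.3   0.99  0.56] w 0.14879038091291102 g 78.79099488258362
shift [ 0.0011  0.0077 -0.0007] turn [ 2.2000e-01 -1.4000e-01  1.7875e+02]
```

Request:
arm_command(
  commands=[0.001, 0.0077, 0, 0, 0, 8.5, 0, 0.001, 0.0077, 0, 0, 0, 17, 0, 0.001, 0.0077, 0, 0, 0, 25.5, 0, 0.001, 0.0077, 0, 0, 0, 34, 0, 0.001, 0.0077, 0, 0, 0, 42.5, 0, 0.001, 0.0077, 0, 0, 0, 51, 0, 0.001, 0.0077, 0, 0, 0, 59.5, 0, 0.001, 0.0077, 0, 0, 0, 68, 0],
)

```text
t: 4.65
eef_pos: [0.564, 0.0676, 0.1863]
tool_rot: [-0.001, 0.758, 0.652, -0.001]
contact_force: [-0.5, 0.9, -2.9]
gripper_width: 0.152
grasp_force: 78.6
```

Request:
arm_command(
  commands=[0, 0, 0, 0, 0, 8.5, 0, 0, 0, 0, 0, 0, 17, 0, 0, 0, 0, 0, 0, 25.5, 0, 0, 0, 0, 0, 0, 34, 0, 0, 0, 0, 0, 0, 42.5, 0, 0, 0, 0, 0, 0, 51, 0, 0, 0, 0, 0, 0, 59.5, 0, 0, 0, 0, 0, 0, 68, 0],
)

```text
t: 5.45
eef_pos: [0.5639, 0.0676, 0.1863]
tool_rot: [0.0, 0.993, 0.117, -0.001]
contact_force: [-0.6, -0.1, -3.0]
gripper_width: 0.15
grasp_force: 78.6
```

Request:
arm_command(
  commands=[0, 0, 0, 0, 0, 8.5, 0, 0, 0, 0, 0, 0, 17, 0, 0, 0, 0, 0, 0, 25.5, 0, 0, 0, 0, 0, 0, 34, 0, 0, 0, 0, 0, 0, 42, 0, 0, 0, 0, 0, 0, 43.5, 0, 0, 0, 0, 0, 0, 43.5, 0],
)

```text
t: 6.15
eef_pos: [0.5643, 0.0678, 0.1868]
tool_rot: [0.0, 0.967, -0.255, -0.001]
contact_force: [0.3, -0.1, -3.0]
gripper_width: 0.153
grasp_force: 78.6
```

```bash
python3 -c "
from h import *
go(.5656,.068,.15,-120)
"
```

```text
t 6.15 pos [0.5643 0.0678 0.1868] yawY -119.58 F [ 0.3 -0.1 -3. ] M [-0.01 -0.01  0.02] q [-0.22  0.35 -0.01  1.86  0.01  0.93 -2.32] w 0.1529723248740059 g 78.60807180404663
shift [ 0.0011 -0.0008  0.0368] turn [0.06 0.05 0.42]
```

Request:
arm_command(
  commands=[0.0005, 0, 0.02, 0, 0, 0.4, 0, 0.001, -0.001, 0.035, 0, 0, 0.4, 0, 0.001, -0.001, 0.035, 0, 0, 0.4, 0],
)

```text
t: 6.45
eef_pos: [0.5644, 0.0679, 0.1503]
tool_rot: [0.001, 0.966, -0.259, -0.002]
contact_force: [-0.1, 0.0, -4.1]
gripper_width: 0.153
grasp_force: 78.5
```

```bash
python3 -c "
from h import *
go(.5656,.068,.15,-120)
a=snap('wrist','w2')
cv2.imwrite('pics/w2b.png',cv2.resize(a['img'][:,:,::-1],(800,600),interpolation=cv2.INTER_CUBIC))
a=snap('top','top2')
cv2.imwrite('pics/crop2.png',cv2.resize(a['img'][130:205,180:280,::-1],(800,600),interpolation=cv2.INTER_CUBIC))
"
```

```text
t 6.45 pos [0.5644 0.0679 0.1503] yawY -119.98 F [-0.1  0.  -4.1] M [-0.01  0.06  0.01] q [-0.22  0.4  -0.02  1.89  0.01  0.86 -2.33] w 0.15318404341117836 g 78.48856329917908
shift [ 0.001  -0.0007  0.0003] turn [0.18 0.2  0.02]
```

View pics/w2b.png

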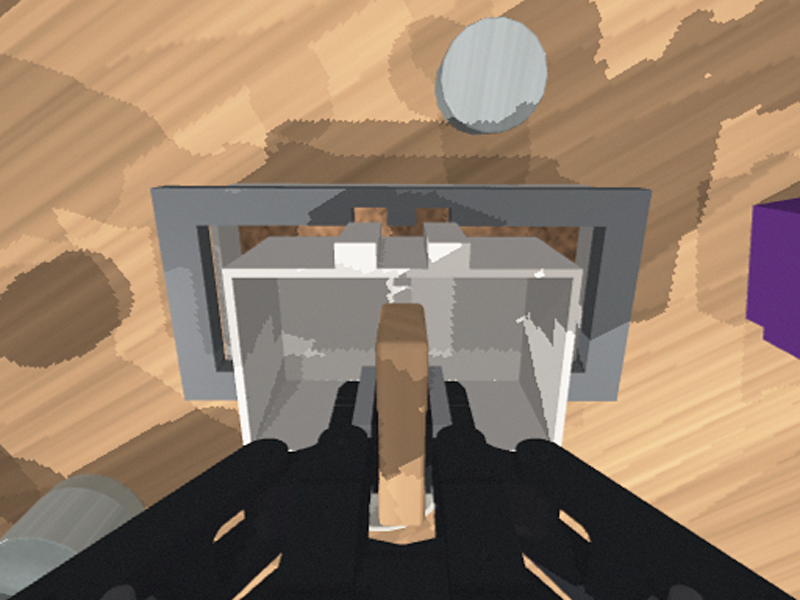

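The caddy hangs over the tub with its narrow ribs at (335–380,243) and (428–470,243), in line with the frame's notches at (354–387,208) and (417–450,208). I'll check this numerically in tub axes.

```bash
python3 - <<'E'
from h import *
c0=np.array([.5656,.068]);X=np.array([.5,.866]);Y=np.array([-.866,.5])
def f(n,u,v,z):
    p=px('w2',(u+.5)*.64-.5,(v+.5)*.64-.5,z)[:2]-c0; print(n,(1e3*np.array([p@X,p@Y])).round(1))
for u in(354,387,417,450): f('notch',u,208,.06)
f('fr',152,187,.06);f('fr',650,189,.06);f('fr',185,400,.06);f('fr',617,400,.06)
for u in(335,380,428,470): f('ribtop',u,243,.137)
f('foot',346,223,.092);f('foot',381,223,.092);f('foot',427,223,.092);f('foot',461,223,.092)
f('box',223,270,.137);f('box',582,270,.137)
E
```

```text
notch [ 23.2 -48. ]
notch [  6.9 -48. ]
notch [ -8. -48.]
notch [-24.3 -48. ]
fr [121. -58.]
fr [-121.8  -57.3]
fr [122.1  59.8]
fr [-123.    60.1]
ribtop [ 22.6 -46.6]
ribtop [  7.3 -46.6]
ribtop [ -9.  -46.6]
ribtop [-23.3 -46.6]
foot [ 23.7 -45.9]
foot [  8.6 -45.9]
foot [-11.2 -45.9]
foot [-25.8 -45.9]
box [ 61.6 -37.1]
box [-62.5 -37.1]
```

View pics/crop2.png

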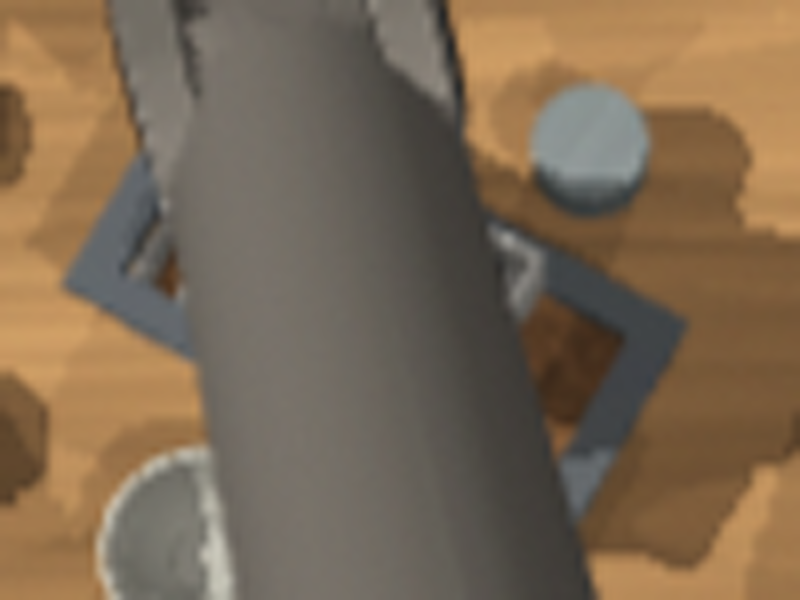

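Caddy and frame agree within about 1 mm in both axes and the yaw matches, so I'll lower it and feel for the notches.

Request:
arm_command(
  commands=[0, 0, 0.01, 0, 0, 0, 0, 0, 0, 0.02, 0, 0, 0, 0, 0, 0, 0.025, 0, 0, 0, 0, 0, 0, 0.027, 0, 0, 0, 0, 0, 0, 0.029, 0, 0, 0, 0, 0, 0, 0.03, 0, 0, 0, 0, 0, 0, 0.03, 0, 0, 0, 0],
)

```text
t: 7.25
eef_pos: [0.5662, 0.0681, 0.1225]
tool_rot: [0.0, 0.966, -0.26, -0.0]
contact_force: [0.2, -0.7, -2.8]
gripper_width: 0.15
grasp_force: 80.0
```

Request:
arm_command(
  commands=[0, 0, 0.001, 0, 0, 0, 0, 0, 0, 0.002, 0, 0, 0, 0, 0, 0, 0.003, 0, 0, 0, 0, 0, 0, 0.004, 0, 0, 0, 0, 0, 0, 0.004, 0, 0, 0, 0],
)

```text
t: 7.75
eef_pos: [0.5661, 0.0682, 0.1184]
tool_rot: [0.0, 0.966, -0.26, -0.0]
contact_force: [-0.6, 0.4, -3.1]
gripper_width: 0.153
grasp_force: 80.0
```

Request:
arm_command(
  commands=[-0.001, 0.0005, 0, 0, 0, 0, 0, -0.001, 0.0005, 0.001, 0, 0, 0, 0, -0.001, 0.0005, 0.002, 0, 0, 0, 0, -0.001, 0.0005, 0.003, 0, 0, 0, 0],
)

```text
t: 8.15
eef_pos: [0.5651, 0.0682, 0.1155]
tool_rot: [0.0, 0.966, -0.26, 0.0]
contact_force: [-1.2, 0.9, -3.2]
gripper_width: 0.152
grasp_force: 80.0
```

Request:
arm_command(
  commands=[0, 0, 0.001, 0, 0, 0, 0, 0, 0, 0.002, 0, 0, 0, 0, 0, 0, 0.003, 0, 0, 0, 0],
)

```text
t: 8.45
eef_pos: [0.5651, 0.0682, 0.1124]
tool_rot: [0.0, 0.966, -0.26, -0.0]
contact_force: [-0.5, -0.3, -3.0]
gripper_width: 0.146
grasp_force: 80.0
```

The TCP is already 6 mm below the stacked height with no contact force, so the ribs are in the notches.

Request:
arm_command(
  commands=[0, 0, 0.002, 0, 0, 0, 0, 0, 0, 0.004, 0, 0, 0, 0, 0, 0, 0.006, 0, 0, 0, 0, 0, 0, 0.008, 0, 0, 0, 0, 0, 0, 0.01, 0, 0, 0, 0],
)

```text
t: 8.95
eef_pos: [0.565, 0.0682, 0.1023]
tool_rot: [0.0, 0.966, -0.26, -0.0]
contact_force: [0.5, -0.2, -2.4]
gripper_width: 0.152
grasp_force: 80.0
```

Request:
arm_command(
  commands=[0, 0, 0.001, 0, 0, 0, 0, 0, 0, 0.002, 0, 0, 0, 0, 0, 0, 0.003, 0, 0, 0, 0, 0, 0, 0.004, 0, 0, 0, 0, 0, 0, 0.005, 0, 0, 0, 0],
)

```text
t: 9.45
eef_pos: [0.5651, 0.0683, 0.0975]
tool_rot: [-0.0, 0.966, -0.26, 0.0]
contact_force: [1.1, 0.2, -2.9]
gripper_width: 0.15
grasp_force: 80.0
```

Request:
arm_command(
  commands=[0, 0, 0.0005, 0, 0, 0, 0, 0, 0, 0.001, 0, 0, 0, 0, 0, 0, 0.0015, 0, 0, 0, 0, 0, 0, 0.002, 0, 0, 0, 0],
)

```text
t: 9.85
eef_pos: [0.5651, 0.0682, 0.0955]
tool_rot: [-0.0, 0.966, -0.26, 0.0]
contact_force: [-0.0, -0.2, -3.0]
gripper_width: 0.151
grasp_force: 80.0
```

Request:
arm_command(
  commands=[0, 0, 0.0005, 0, 0, 0, 0, 0, 0, 0.001, 0, 0, 0, 0, 0, 0, 0.0015, 0, 0, 0, 0, 0, 0, 0.002, 0, 0, 0, 0],
)

```text
t: 10.25
eef_pos: [0.5651, 0.0682, 0.0935]
tool_rot: [0.0, 0.966, -0.26, 0.0]
contact_force: [-0.9, 0.1, -3.0]
gripper_width: 0.151
grasp_force: 80.0
```

Request:
arm_command(
  commands=[0, 0, 0.0005, 0, 0, 0, 0, 0, 0, 0.001, 0, 0, 0, 0, 0, 0, 0.0015, 0, 0, 0, 0],
)

```text
t: 10.55
eef_pos: [0.5651, 0.0682, 0.092]
tool_rot: [-0.0, 0.966, -0.26, 0.0]
contact_force: [-0.2, -0.0, -2.9]
gripper_width: 0.151
grasp_force: 80.0
```

Request:
arm_command(
  commands=[0, 0, 0.0005, 0, 0, 0, 0, 0, 0, 0.001, 0, 0, 0, 0, 0, 0, 0.0015, 0, 0, 0, 0],
)

```text
t: 10.85
eef_pos: [0.5651, 0.0682, 0.0905]
tool_rot: [0.0, 0.966, -0.26, 0.0]
contact_force: [0.9, 0.4, -2.8]
gripper_width: 0.154
grasp_force: 80.0
```

Request:
arm_command(
  commands=[0, 0, 0.0005, 0, 0, 0, 0, 0, 0, 0.001, 0, 0, 0, 0, 0, 0, 0.0015, 0, 0, 0, 0],
)

```text
t: 11.15
eef_pos: [0.565, 0.0682, 0.0894]
tool_rot: [0.0, 0.966, -0.26, -0.0]
contact_force: [-2.7, -0.4, 4.5]
gripper_width: 0.151
grasp_force: 81.3
```

Request:
arm_command(
  commands=[0, 0, 0.0005, 0, 0, 0, 0, 0, 0, 0.001, 0, 0, 0, 0],
)

```text
t: 11.35
eef_pos: [0.565, 0.0682, 0.0893]
tool_rot: [0.0, 0.966, -0.26, -0.0]
contact_force: [-7.2, -1.2, 15.6]
gripper_width: 0.148
grasp_force: 82.4
```

Firm contact at TCP z 0.0893 puts caddy_mid at about 46 mm, inside the floor range. I'll ease off the load, then release and look.

Request:
arm_command(
  commands=[0, 0, -0.0008, 0, 0, 0, 0, 0, 0, -0.0012, 0, 0, 0, 0, 0, 0, -0.0012, 0, 0, 0, 0],
)

```text
t: 11.65
eef_pos: [0.5652, 0.0682, 0.0894]
tool_rot: [-0.0, 0.966, -0.26, 0.0]
contact_force: [-1.6, -0.7, 2.7]
gripper_width: 0.155
grasp_force: 80.8
```

Request:
arm_command(
  commands=[0, 0, 0, 0, 0, 0, 0.25, 0, 0, 0, 0, 0, 0, 0.4, 0, 0, 0, 0, 0, 0, 0.6, 0, 0, 0, 0, 0, 0, 0.6, 0, 0, 0, 0, 0, 0, 0.6],
  force=20,
)

```text
t: 12.15
eef_pos: [0.5652, 0.0683, 0.0892]
tool_rot: [-0.0, 0.966, -0.26, 0.0]
contact_force: [-0.1, -0.0, 0.2]
gripper_width: 0.602
grasp_force: 0.0
```

Request:
arm_command(
  commands=[0, 0, -0.02, 0, 0, 0, 0.6, 0, 0, -0.05, 0, 0, 0, 0.6, 0, 0, -0.1, 0, 0, 0, 0.6, 0, 0, -0.13, 0, 0, 0, 0.6, 0, 0, -0.15, 0, 0, 0, 0.6, 0, 0, -0.15, 0, 0, 0, 0.6],
)

```text
t: 12.75
eef_pos: [0.567, 0.0686, 0.2426]
tool_rot: [-0.001, 0.966, -0.26, 0.003]
contact_force: [0.2, 0.7, -0.7]
gripper_width: 0.599
grasp_force: 0.0
```

```bash
python3 -c "
from h import *
a=snap('wrist','w3')
cv2.imwrite('pics/w3b.png',cv2.resize(a['img'][:,:,::-1],(800,600),interpolation=cv2.INTER_CUBIC))
a=snap('scene','sc3')
cv2.imwrite('pics/sc3c.png',cv2.resize(a['img'][180:300,200:360,::-1],(800,600),interpolation=cv2.INTER_CUBIC))
"
```

```text
(no output)
```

View pics/w3b.png

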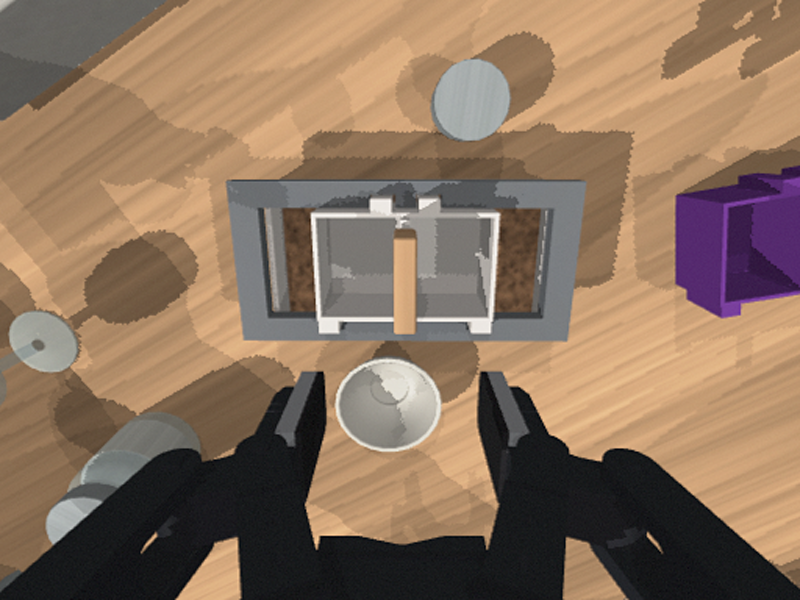

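View pics/sc3c.png

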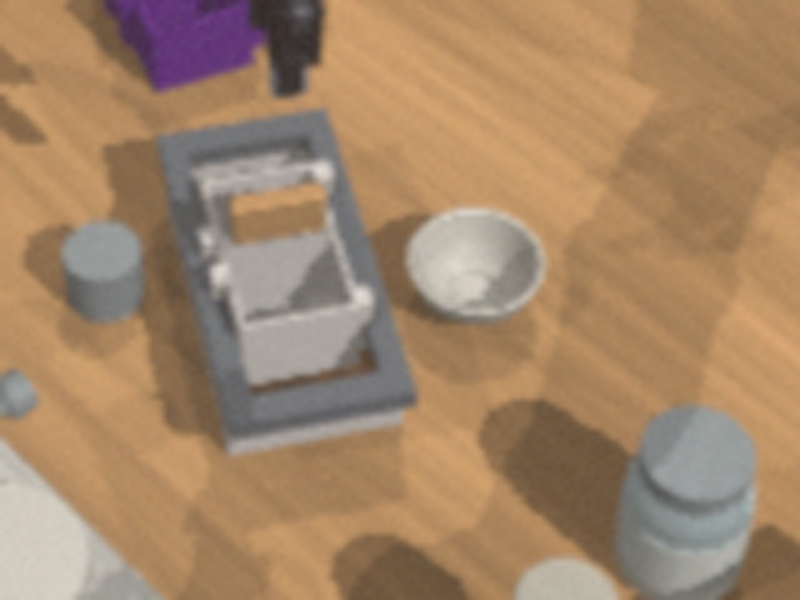

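The wrist view shows the caddy level inside the frame, box rim (313,211) to (492,320), with its ribs in the notches. The bowl and tin are where they were. One height check on the rim before handing in.

```bash
python3 - <<'E'
from h import *
f=lambda u,v,z:px('w3',(u+.5)*.64-.5,(v+.5)*.64-.5,z)
for z in (.066,.076,.086):
  print(z,[round(1e3*np.linalg.norm(f(*a,z)-f(*b,z)),1) for a,b in [((312,212),(499,212)),((318,321),(493,321)),((312,212),(318,321)),((499,212),(493,321))]])
o=get_obs();print(o['t'],o['contact_force'],np.abs(o['joint_vel']).max())
E
```

```text
0.066 [np.float64(127.0), np.float64(128.0), np.float64(79.2), np.float64(79.1)]
0.076 [np.float64(123.1), np.float64(124.1), np.float64(76.7), np.float64(76.7)]
0.086 [np.float64(119.1), np.float64(120.1), np.float64(74.3), np.float64(74.2)]
12.85 [-0.51467246 -0.24966364 -0.29362169] 0.02511564163808629
```

The rim measures 124 x 77 mm at z = 0.076, so the caddy is level and seated at the height I felt.

```bash
python3 -c "
from station import hand_in
print(hand_in())"
```

```text
the job is handed in; nothing more can be done
None
```

The caddy is turned half a turn and nested level on the tub floor (caddy_mid about 46 mm up), with wrist force readings up to about 17 N; it is released, the other things were left alone, and the job is handed in at about 13 s.

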